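# Wind the polishing slide to its loading line and hold an offset lever over its cradle

## Task

Turn the handwheel of the polishing slide until the carriage's yellow pointer stands on the red loading line, moving the carriage only by the wheel, and let go of the wheel. Then lift the cast lever by its balance point (the yellow band) and hold it level and still about 5 cm above the carriage's cradle, in line with it: the big boss over the round cup and the small eye over the fork, touching neither. Finish while still holding it there; keep it from tipping on the way and leave the jar, the buffing wheel and the compound bar alone.

Things in the scene. Friction and masses are not known exactly. Their poses are not given: they have to be found in the camera images.
- wheel_grip (a point): Middle of the handwheel's orange grip bar, on the wheel's upright turning axis, 124 mm above the bench. The bar stands across the wheel: 56 mm long (this point's x axis runs along it), 16 mm wide, 40 mm tall (from 24 mm below this point to 16 mm above it). Below it lies the dark rim, 102 mm outside diameter, its top 98 mm above the bench, on a 66 mm tall gearbox at one end of the slide's bed.
- handwheel (a joint): Angle of the handwheel, rad, growing anticlockwise seen from above. A rack and pinion drives the carriage: each +1 rad moves it 15 mm towards the wheel (the load_line point's -y direction). The pointer is on the line at 3.6 rad; the start lies between 0.4 and 1.6, the stop at 5.4. Turning takes about 0.2 N m; the wheel stays where it is left, so it can be let go and gripped afresh (a grasp of the bar turned by half a turn is the same grasp).
- load_line (a point): The red loading line (4 mm wide) across the white scale strip on the beige bed, 34 mm above the bench, fixed. Its y axis points along the carriage's travel, away from the wheel.
- pointer (a point): Tip of the yellow pointer on the carriage, which slides over the scale strip; on the line when its y in the load_line frame is 0.
- seat_boss (a point): Centre of the floor of the round blue cup (inside diameter 62 mm, wall top 10 mm above this floor) on the carriage, 70 mm above the bench; moves with the carriage. Its x axis points to the fork.
- seat_eye (a point): Centre of the floor between the two blue cheeks of the fork (30 mm apart, 14 mm tall), 180 mm from the cup's centre along its x axis, same height.
- lever: The cast aluminium offset lever, loose on the bench, about 0.35 to 0.55 kg. A boss 50 mm across and 44 mm tall at one end, an eye 22 mm across and 44 mm tall at the other, 180 mm between their centres, joined by a straight arm 12 mm wide and 22 mm tall whose underside is 13 mm above the lever's underside. Origin at underside level, below the balance point; x points along the arm to the eye, z up.
- lever_balance (a point): The lever's balance point: middle of the yellow band (18 mm wide) round the arm, 24 mm above the lever's underside, 48 mm from the boss's centre and 132 mm from the eye's. Here the arm is gripped across its 12 mm width. Axes as lever.
- lever_boss (a point): Centre of the underside of the lever's boss.
- lever_eye (a point): Centre of the underside of the lever's eye.
- slide_bed: Beige bed of the polishing slide, fixed: 270 by 190 mm, 30 mm tall, with the gearbox and handwheel (axis 130 mm from this origin towards -y). z up; y along the carriage's travel, away from the wheel.
- carriage: Aluminium carriage with the cup and fork (the cradle), 230 mm by 80 mm, its highest point 84 mm above the bench; driven by the handwheel only.
- jar: Bystander: closed amber jar, 60 mm across, 85 mm tall, on the bench; origin under its centre.
- buff: Bystander: spare cream buffing wheel lying flat, 110 mm across, 27 mm tall; origin under its centre.
- compound_bar: Bystander: dark red bar of polishing compound, 130 by 40 by 35 mm; origin under its centre.
There are look-alikes about, which are no part of the job. Of the things like the lever, leave any that is orange or purple; of the rest the smaller one is meant.

How it is judged (in metres and radians):
On the way, in this order (a step that is already met when the one before it is completed fails the run):
1. the pointer is on the red line (within 3.5 mm) and the wheel is let go (y of pointer in the frame of load_line between -0.0035 and 0.0035 m and contact force between the fingers and handwheel below 0.2 N), for 0.3 s.
2. the lever is lifted clear of the bench by its balance point, level (distance between the grasp point and lever_balance below 0.022 m and contact force between the fingers and lever above 1 N and angle between lever_balance's own z axis and vertical below 0.1 rad and height (world z) of each of lever_boss, lever_eye above 0.04 m), for 0.2 s.
At the end, for the whole second after the job is handed in: Pointer within 3.5 mm of the red line; lever held in the fingers within 22 mm of its balance point, level within 0.07 rad, still; boss within 12 mm sideways of the cup's centre, eye within 14 mm of the fork's, undersides 25 to 80 mm above the seats, carriage untouched (y of pointer in the frame of load_line between -0.0035 and 0.0035 m and distance between the grasp point and lever_balance below 0.022 m and contact force between the fingers and lever above 1 N and angle between lever_balance's own z axis and vertical below 0.07 rad and horizontal distance between lever_boss and seat_boss below 0.012 m and horizontal distance between lever_eye and seat_eye below 0.014 m and z of lever_boss in the frame of seat_boss between 0.025 and 0.08 m and z of lever_eye in the frame of seat_eye between 0.025 and 0.08 m and contact force between lever and carriage below 0.1 N and linear speed of lever below 0.02 m/s and angular speed of lever below 0.1 rad/s); the arm keeps its last pose, push and grip.
It fails at once if the lever tips more than 0.3 rad (angle between lever_balance's own z axis and vertical above 0.3 rad).
It fails at once if the lever knocks the carriage (contact force between lever and carriage above 1.5 N).
It fails at once if the carriage is pushed other than by its wheel (contact force between any of the arm, the fingers and carriage above 2 N).
It fails at once if a bystander is moved more than 20 mm or tipped (distance of any of jar, buff, compound_bar from where it was at the start of the episode above 0.02 m or angle between any of jar, buff, compound_bar's own z axis and vertical above 0.3 rad).
It also fails if it takes over 70 s, if anything falls off the work surface, if the arm or the gripper's body presses on something with over 40 N, if the wrist force passes 120 N, or if a joint passes its speed limit or range.

## Robot

A 6-joint arm with a two-finger parallel gripper is mounted at the origin on the work surface. World frame = base frame: x ahead of the robot, y to its left, z up, the work surface at z = 0. Lengths are in m, angles in degrees, forces in N, time in s.
With the tool pointing down it reaches from about 0.275 to 0.725 m from the base axis. Payload 5.6 kg.
Tool frame: the origin (TCP) lies at the very end of the fingers, on their centre line; the grasp point (between the pads) lies grasp_offset behind it (grasp_offset is the distance from the TCP to the grasp point, in m); z points along the fingers, x is the direction in which the jaws open and shut, and the axes are right-handed (so a half turn about z gives the same grasp; the last joint's range is limited). The gripper opens to 85 mm and grips with 20 to 120 N. Pads are 22 mm wide; open, the fingers measure 114 mm over their backs; the gripper's body (76 mm by 85 mm) begins 54 mm behind the grasp point. The pads swing forward as they close: fully open they stand 13 mm farther back than shut.
Start: joints at [84.316, 14.616, 6.199, 0, -81.583, -16.306], TCP at [0.206, 0.51, 0.231] pointing down, gripper open.
Joint ranges: [-168.99, 168.99], [-69.2, 112.95], [-62.41, 85.93], [-164.36, 98.24], [-168.68, -3.75], [-174.98, 174.98]. Speed limits (degrees/s): [147.25, 147.25, 180, 180, 180, 180].

## Interface

Orientations are given as [roll, pitch, yaw] about the fixed x, y, z axes, in that order (R = Rz(yaw) Ry(pitch) Rx(roll)).
In Python, from workcell import * gives the robot as it stands. The module is installed in compiled form; this text tells all that it offers.
- The arm moves only by the tool jog_arm, never from a script. Its argument "commands" is text: rows parted by semicolons, each of 7 numbers parted by spaces: the closure, from 0 (fully open) to 1 (shut), then the shift along the tool's x, y, z in cm, then the turn, a rotation vector about the tool's x, y, z in degrees. In form: grip dx dy dz ax ay az; .... A call has 1 to 10 rows; each row is the pose to reach, as a shift and turn from the pose commanded when the call began, along the tool's axes at that moment; what a row does not reach only later rows make up. A row lasts 1/8 s, in which the tool goes at most 62.5 mm and 10.7 degrees, less where a joint would pass 70% of its speed; a pose out of reach is approached as far as the arm can. A call with a gripper value outside its range is refused whole. The fingers move at their own pace and stop on an object; the grip force is fixed at half the most. Time passes only in rows, so rows that repeat a pose let the fingers close. It gives the time, the measured TCP pose, the force and the opening at its end, in the units of the state.
- observe(): the state, without advancing time (a new reading comes with each control period).
- snapshot(name): name is "scene" or "top" or "wrist"; returns a dict with "pixels" (400x640x3 uint8, red, green, blue), "depth" (400x640 float32, m along the optical axis (not along the pixel's ray), 0 where there is no reading), "K" (3x3 intrinsics, pixels), "extrinsics" (4x4, takes a point from camera to world coordinates). Camera axes: x right, y down, z forward; pixel columns grow to the right and rows downward; lengths in m; the calibration is good to about 2 mm. A picture is of the moment at which its call begins.
- sign_off(): hands the job in, once; it reports no verdict.
The state is a dict: "time_s": time; "joint_pos": joint angles; "joint_velocities": joint speeds; "joint_efforts": joint torques, N m; "tcp_pos": TCP position; "orientation": TCP orientation; "force": force on the tool from outside, world axes, zero at the start; "ft_torque": the same for the moment, N m; "width": finger opening in m.
Only numpy, scipy, OpenCV 4.12 (cv2) and the standard library are available. Lean on these libraries where they do the work, as an engineer would, in place of code of your own. Each camera call takes 0.05 s, during which the arm holds its last target.

## Working session

There is one attempt and no reset: what is moved stays moved. The work goes in short steps, Python scripts to look and compute and a tool call to move; the robot and the scene stay as the last step left them, time stands still between calls to the robot, and variables do not carry over. Pictures are saved under pics/ and viewed, and the job is handed in when it is done.

Besides the shell and the picture viewer there is one more tool, called after "Call:" as name(argument=value, ...) on one line, values as JSON. jog_arm: Moves the arm, as the interface text tells. Its arguments: {"type":"object","properties":{"commands":{"type":"string"}},"required":["commands"]}

```bash
mkdir -p pics
cat > h.py <<'E'
from workcell import *
import numpy as np, cv2
def snap(name,fn):
    s=snapshot(name)
    cv2.imwrite('pics/'+fn+'.png',cv2.cvtColor(s['pixels'],cv2.COLOR_RGB2BGR))
    np.savez('pics/'+fn+'.npz',**s)
    return s
def load(fn): return dict(np.load('pics/'+fn+'.npz'))
def ray(s,u,v):
    K=s['K'];E=s['extrinsics']
    d=E[:3,:3]@np.array([(u-K[0,2])/K[0,0],(v-K[1,2])/K[1,1],1.])
    return E[:3,3],d
def plane(s,u,v,z):
    o,d=ray(s,u,v);return o+d*(z-o[2])/d[2]
def dep(s,u,v):
    o,d=ray(s,u,v);return o+d*float(s['depth'][int(round(v)),int(round(u))])
def tri(s1,p1,s2,p2):
    A=[];b=[]
    M=np.zeros((3,3));c=np.zeros(3);R=[ray(s1,*p1),ray(s2,*p2)]
    for o,d in R:
        d=d/np.linalg.norm(d);P=np.eye(3)-np.outer(d,d);M+=P;c+=P@o
    x=np.linalg.solve(M,c)
    return x,[np.linalg.norm(np.cross(x-o,d/np.linalg.norm(d))) for o,d in R]
E
python3 - <<'E'
from h import *
for n in ['scene','top','wrist']: 
    s=snap(n,n+'0'); print(n,s['extrinsics'].round(3).tolist(),s['K'].round(1).tolist())
print(observe())
E
```

```text
scene [[-0.642, 0.559, -0.525, 1.134], [0.767, 0.479, -0.426, 0.489], [0.013, -0.676, -0.736, 0.965], [0.0, 0.0, 0.0, 1.0]] [[374.5, 0.0, 312.2], [0.0, 374.5, 197.8], [0.0, 0.0, 1.0]]
top [[0.021, -0.995, 0.098, 0.364], [-1.0, -0.022, -0.007, -0.009], [0.009, -0.097, -0.995, 1.537], [0.0, 0.0, 0.0, 1.0]] [[414.1, 0.0, 318.4], [0.0, 414.1, 203.4], [0.0, 0.0, 1.0]]
wrist [[-0.375, -0.88, -0.29, 0.28], [-0.927, 0.357, 0.115, 0.481], [0.002, 0.312, -0.95, 0.374], [0.0, 0.0, 0.0, 1.0]] [[294.5, 0.0, 314.0], [0.0, 294.5, 200.8], [0.0, 0.0, 1.0]]
{'time_s': 0.15, 'joint_pos': array([ 8.43176419e+01,  1.46463726e+01,  6.14665875e+00, -1.75631341e-02,
       -8.15847231e+01, -1.63060816e+01]), 'joint_velocities': array([-0.09134343, -0.16266379,  0.14787658,  0.03856843, -0.06012355,
        0.0184523 ]), 'joint_efforts': array([-1.60186966e-03, -3.86941302e+01,  2.38079596e+01,  5.36676049e+00,
       -4.62558470e-03, -3.54174631e-06]), 'tcp_pos': array([0.20576331, 0.50964857, 0.23059334]), 'orientation': array([-1.79992964e+02, -8.59179168e-02, -1.11991028e+02]), 'force': array([-0.0018119 ,  0.01701825, -0.79549522]), 'ft_torque': array([-0.00300988,  0.00247503,  0.03068827]), 'width': 0.08550573529477146}
```

View pics/scene0.png

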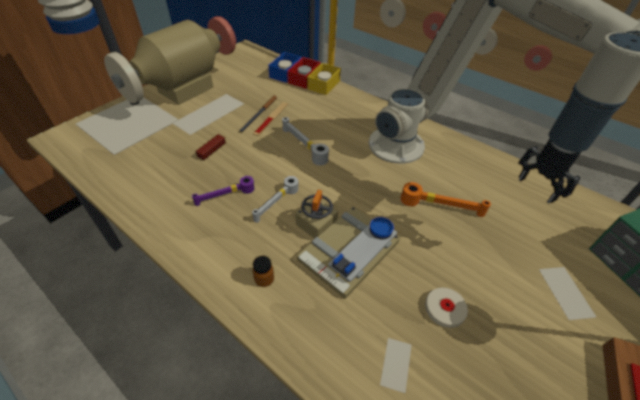

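View pics/top0.png

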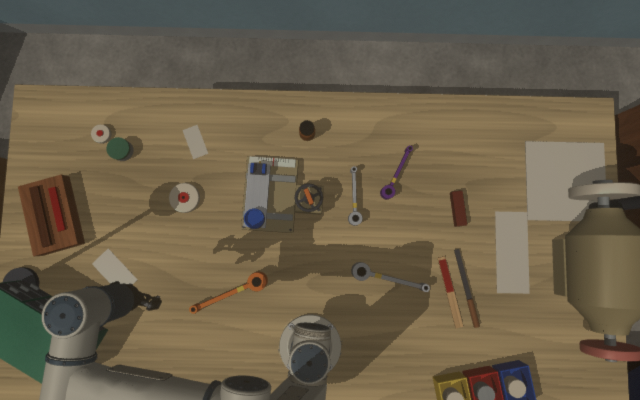

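View pics/wrist0.png

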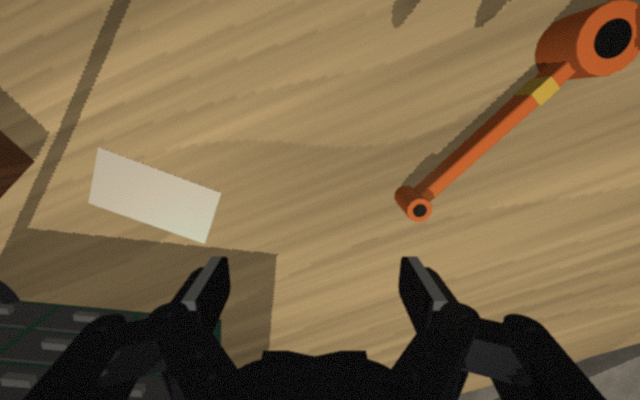

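The pictures show the slide with its handwheel at about (309,197) in the top view. The smaller aluminium lever has its boss at (355,218) and eye at (354,170). The larger look-alike is at (361,271)–(426,288). Next I'll enlarge and measure.

Run:
```python
from h import *
t=load('top0');s=load('scene0')
bgr=lambda s:cv2.cvtColor(s['pixels'],cv2.COLOR_RGB2BGR)
a=cv2.resize(bgr(t)[145:245,230:380],None,fx=5,fy=5,interpolation=cv2.INTER_CUBIC);cv2.imwrite('pics/topz.png',a)
a=cv2.resize(bgr(s)[160:300,230:410],None,fx=4,fy=4,interpolation=cv2.INTER_CUBIC);cv2.imwrite('pics/scz.png',a)
for n,(u,v,z) in dict(wheel=(309,197,.124),boss=(355,218,.044),eye=(354,170,.044),cup=(255,217,.08),fork=(259,168,.07),line=(275,160,.034),jar=(307,129,.085),bigboss=(361,271,.044),bigeye=(426,288,.044)).items():
    print(n,plane(t,u,v,z).round(3),dep(t,u,v).round(3))
```

```text
wheel [0.524 0.014 0.124] [0.523 0.014 0.14 ]
boss [ 0.461 -0.153  0.044] [ 0.461 -0.152  0.047]
eye [ 0.636 -0.147  0.044] [ 0.637 -0.147  0.04 ]
cup [0.454 0.203 0.08 ] [0.455 0.205 0.069]
fork [0.631 0.196 0.07 ] [0.631 0.196 0.071]
line [0.669 0.144 0.034] [0.668 0.143 0.037]
jar [0.774 0.028 0.085] [0.775 0.028 0.079]
bigboss [ 0.272 -0.176  0.044] [ 0.273 -0.175  0.056]
bigeye [ 0.217 -0.409  0.044] [ 0.218 -0.405  0.056]
```

View pics/topz.png

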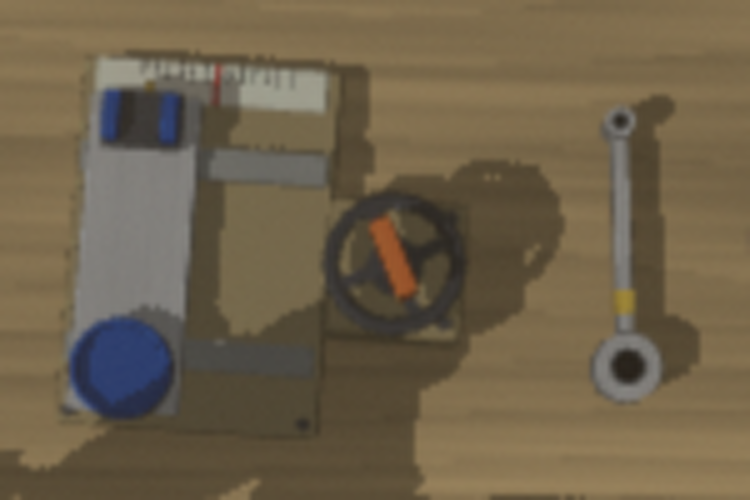

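View pics/scz.png

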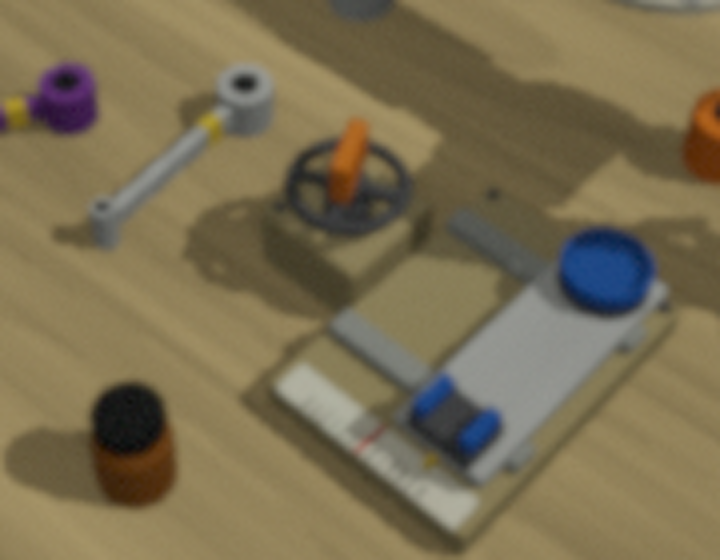

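Run:
```python
from h import *
import workcell
print([n for n in dir(workcell) if not n.startswith('_')]); print(getattr(workcell,'grasp_offset',None))
for n,roi in (('top0',(285,175,335,220)),('scene0',(300,185,335,215))):
    s=load(n);hsv=cv2.cvtColor(s['pixels'],cv2.COLOR_RGB2HSV)
    m=cv2.inRange(hsv,(5,150,110),(18,255,255));k=np.zeros_like(m);x0,y0,x1,y1=roi;k[y0:y1,x0:x1]=255;m&=k
    c=max(cv2.findContours(m,0,1)[0],key=cv2.contourArea);r=cv2.minAreaRect(c);b=cv2.boxPoints(r)
    print(n,r);M=cv2.moments(m,True);print(M['m10']/M['m00'],M['m01']/M['m00'],M['m00'])
    print([plane(s,*p,.140).round(3).tolist() for p in b])
```

```text
['MotionError', 'grasp_offset', 'observe', 'sign_off', 'snapshot']
0.0187
top0 ((308.137939453125, 195.84481811523438), (15.412713050842285, 4.085297584533691), 68.19859313964844)
308.13432835820896 195.82089552238807 67.0
[[0.548, 0.033, 0.14], [0.553, 0.021, 0.14], [0.505, 0.0, 0.14], [0.499, 0.013, 0.14]]
scene0 ((317.300048828125, 197.9000244140625), (7.602630615234375, 16.546903610229492), 26.56505012512207)
317.2952380952381 197.78095238095239 105.0
[[0.568, 0.022, 0.14], [0.507, 0.0, 0.14], [0.504, 0.025, 0.14], [0.565, 0.046, 0.14]]
```

```bash
cat >> h.py <<'E'
from scipy.spatial.transform import Rotation as Rn
def go(x,y,z,yaw,turns=0):
    """shift (cm) and turn (deg) in tool axes from measured pose to world target pointing down"""
    o=observe();R0=Rn.from_euler('xyz',o['orientation'],degrees=True)
    R1=Rn.from_euler('xyz',[180,0,yaw],degrees=True)
    d=R0.inv().apply(np.array([x,y,z])-o['tcp_pos'])*100
    rv=(R0.inv()*R1).as_rotvec(degrees=True)
    print('t',round(o['time_s'],2),'tcp',o['tcp_pos'].round(4),'rpy',o['orientation'].round(2),'j',o['joint_pos'].round(1),'w',round(o['width'],4),'F',o['force'].round(1))
    print('shift',d.round(2),'turn',rv.round(2))
E
python3 -c "
from h import *
go(.525,.017,.33,113.5)"
```

```text
t 0.15 tcp [0.2058 0.5096 0.2306] rpy [-1.7999e+02 -9.0000e-02 -1.1199e+02] j [ 84.3  14.6   6.1  -0.  -81.6 -16.3] w 0.0855 F [-0.   0.  -0.8]
shift [ 33.74 -48.05  -9.88] turn [-1.0000e-01 -3.0000e-02  1.3451e+02]
```

Call:
jog_arm(commands="0 3 -4 -2 0 0 10; 0 7 -10 -4 0 0 20; 0 11 -16 -6 0 0 30; 0 15 -21 -8 0 0 40; 0 19 -27 -9.9 0 0 50; 0 23 -33 -9.9 0 0 60; 0 27 -38 -9.9 0 0 70; 0 30 -43 -9.9 0 0 80; 0 33.7 -48 -9.9 0 0 90; 0 33.7 -48 -9.9 0 0 100")

```text
time_s: 1.4
tcp_pos: [0.5256, 0.0155, 0.3298]
orientation: [-180.0, -0.0, 147.6]
force: [-0.2, 1.1, -0.3]
width: 0.0853
```

Call:
jog_arm(commands="0 0 0 0 0 0 10; 0 0 0 0 0 0 20; 0 0 0 0 0 0 30; 0 0 0 0 0 0 34.5; 0 0 0 0 0 0 34.5; 0 0 0 0 0 0 34.5")

```text
time_s: 2.15
tcp_pos: [0.5248, 0.0178, 0.3302]
orientation: [-180.0, -0.0, 113.6]
force: [0.2, 0.4, 0.1]
width: 0.0854
```

```bash
python3 -c "
from h import *
go(.525,.017,.33,113.5);snap('wrist','w1')"
```

```text
t 2.15 tcp [0.5248 0.0178 0.3302] rpy [-1.7999e+02 -1.0000e-02  1.1360e+02] j [ 19.   11.4  16.2  -0.  -94.8 -85.4] w 0.0854 F [0.2 0.4 0.1]
shift [-0.08 -0.01  0.02] turn [-0.01 -0.01  0.1 ]
```

View pics/w1.png

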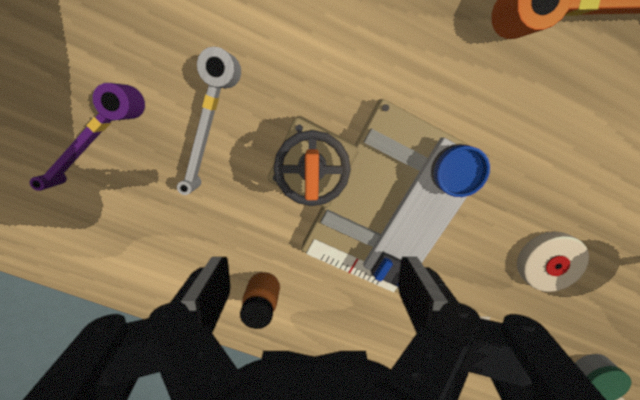

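The wrist view shows the grip bar at about (312,175), vertical in the image and so square to the jaws. The lever's band is at (210,102), its boss at (215,67) and its eye at (184,187). The red line is near (352,266) and the jar at (260,298).

Run:
```python
from h import *
w=load('w1');t=load('top0');sc=load('scene0')
def blob(s,lo,hi,roi):
    hsv=cv2.cvtColor(s['pixels'],cv2.COLOR_RGB2HSV);m=cv2.inRange(hsv,lo,hi);k=np.zeros_like(m);x0,y0,x1,y1=roi;k[y0:y1,x0:x1]=255;m&=k
    c=max(cv2.findContours(m,0,1)[0],key=cv2.contourArea);return c,cv2.minAreaRect(c)
c,r=blob(w,(5,150,110),(18,255,255),(280,130,345,215));print('bar',r,[plane(w,*p,.14).round(4).tolist() for p in cv2.boxPoints(r)])
print('bar depth',dep(w,312,165).round(4),dep(w,312,160).round(4),dep(w,312,190).round(4))
Y=((20,90,110),(35,255,255))
c,r=blob(w,*Y,(190,80,230,125));print('band',r);pw=r[0]
c,r=blob(t,*Y,(345,195,365,215));print('band',r);pt=r[0]
c,r=blob(sc,*Y,(270,180,290,200));print('band',r);ps=r[0]
print('tri',tri(w,pw,t,pt),tri(w,pw,sc,ps),tri(t,pt,sc,ps)); print(plane(w,*pw,.035),dep(w,*pw))
for n,p in dict(boss=(215,67),eye=(184,187)).items(): print(n,plane(w,*p,.044).round(4))
b=cv2.cvtColor(w['pixels'],cv2.COLOR_RGB2BGR)
cv2.imwrite('pics/w1a.png',cv2.resize(b[120:300,265:415],None,fx=4,fy=3.3,interpolation=cv2.INTER_CUBIC)[:600])
cv2.imwrite('pics/w1b.png',cv2.resize(b[40:200,150:270],None,fx=3.7,fy=3.7,interpolation=cv2.INTER_CUBIC))
```

```text
bar ((311.5, 174.5), (49.0, 13.0), 90.0) [[0.5004, -0.0032, 0.14], [0.4946, 0.0102, 0.14], [0.5477, 0.0337, 0.14], [0.5539, 0.0195, 0.14]]
bar depth [0.5129 0.0108 0.1403] [0.5078 0.0086 0.1393] [0.54   0.0225 0.1413]
band ((210.1792449951172, 102.12263488769531), (16.345903396606445, 14.697578430175781), 15.945395469665527)
band ((354.0, 205.0), (4.0, 4.0), 90.0)
band ((276.0, 188.0), (16.0, 12.0), 90.0)
tri (array([ 0.50825388, -0.14943931,  0.03355431]), [np.float64(0.0005824158441623274), np.float64(0.000582415844162326)]) (array([ 0.51349619, -0.16117026,  0.03345924]), [np.float64(0.012332491175129582), np.float64(0.01233249117512949)]) (array([ 0.51561344, -0.15785267,  0.04222633]), [np.float64(0.011917252807676136), np.float64(0.011917252807676255)])
[ 0.50748826 -0.14906371  0.035     ] [ 0.50747214 -0.14902486  0.0351257 ]
boss [ 0.461  -0.1537  0.044 ]
eye [ 0.6391 -0.1462  0.044 ]
```

View pics/w1a.png

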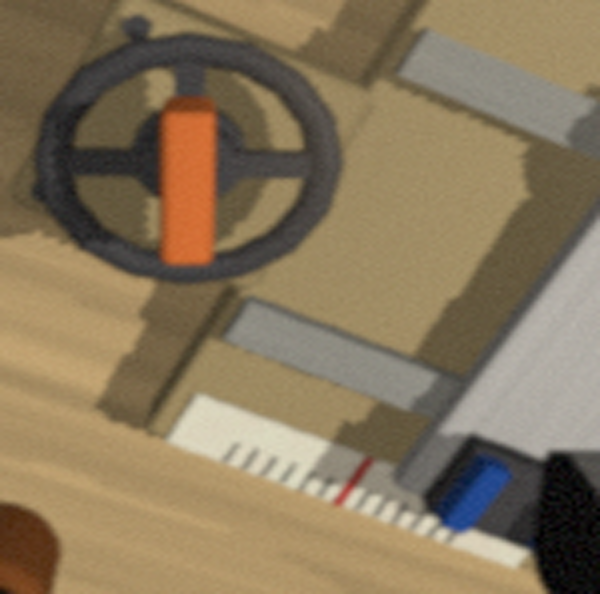

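View pics/w1b.png

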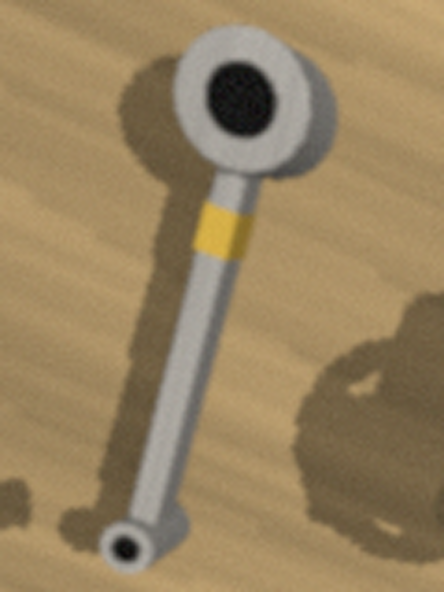

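Call:
jog_arm(commands="0 -0.2 0 5 0 0 0; 0 -0.2 0 10 0 0 0; 0 -0.2 0 15 0 0 0; 0 -0.2 0 19 0 0 0; 0 -0.2 0 22.2 0 0 0; 0 -0.2 0 22.2 0 0 0")

```text
time_s: 2.95
tcp_pos: [0.5238, 0.0155, 0.1062]
orientation: [-179.7, -0.1, 113.5]
force: [-0.2, 0.5, 0.5]
width: 0.0858
```

```bash
python3 -c "
from h import *
go(.525,.016,.108,113.5);snap('wrist','w2')"
```

```text
t 2.95 tcp [0.5238 0.0155 0.1062] rpy [-1.7969e+02 -5.0000e-02  1.1354e+02] j [ 18.8  16.1 -10.5  -0.  -63.6 -85.3] w 0.0858 F [-0.2  0.5  0.5]
shift [-0.    0.13 -0.19] turn [-0.31 -0.05  0.04]
```

View pics/w2.png

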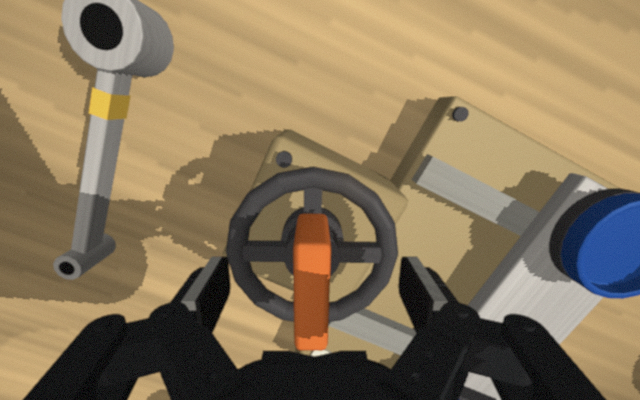

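The bar sits at x≈312, centred between the fingers (228 to 400), so I'll close on it.

Call:
jog_arm(commands="1 0 0.1 0 0 0 0; 1 0 0.1 0 0 0 0; 1 0 0.1 0 0 0 0; 1 0 0.1 0 0 0 0; 1 0 0.1 0 0 0 0; 1 0 0.1 0 0 0 0; 1 0 0.1 0 0 0 0")

```text
time_s: 3.88
tcp_pos: [0.5271, 0.0156, 0.109]
orientation: [180.0, 0.1, 113.5]
force: [1.9, -3.9, 3.6]
width: 0.0152
```

Call:
jog_arm(commands="1 0 0 0 0 0 -9; 1 0 0 0 0 0 -18; 1 0 0 0 0 0 -27; 1 0 0 0 0 0 -36; 1 0 0 0 0 0 -45; 1 0 0 0 0 0 -54; 1 0 0 0 0 0 -63; 1 0 0 0 0 0 -72; 1 0 0 0 0 0 -80; 1 0 0 0 0 0 -85")

```text
time_s: 5.12
tcp_pos: [0.5268, 0.0156, 0.109]
orientation: [-179.9, 0.0, -161.3]
force: [0.1, -4.0, 4.0]
width: 0.0154
```

```bash
python3 -c "
from h import *
go(.525,.016,.108,113.5);snap('wrist','w3');snap('top','t3');s=load('t3')
cv2.imwrite('pics/t3z.png',cv2.resize(cv2.cvtColor(s['pixels'],cv2.COLOR_RGB2BGR)[145:245,230:380],None,fx=5,fy=5,interpolation=cv2.INTER_CUBIC))"
```

```text
t 5.12 tcp [0.5268 0.0156 0.109 ] rpy [-1.7993e+02  2.0000e-02 -1.6131e+02] j [ 18.8  16.1 -10.2   0.1 -63.7  -0.1] w 0.0154 F [ 0.1 -4.   4. ]
shift [0.16 0.09 0.1 ] turn [-5.000e-02  7.000e-02  8.519e+01]
```

View pics/t3z.png

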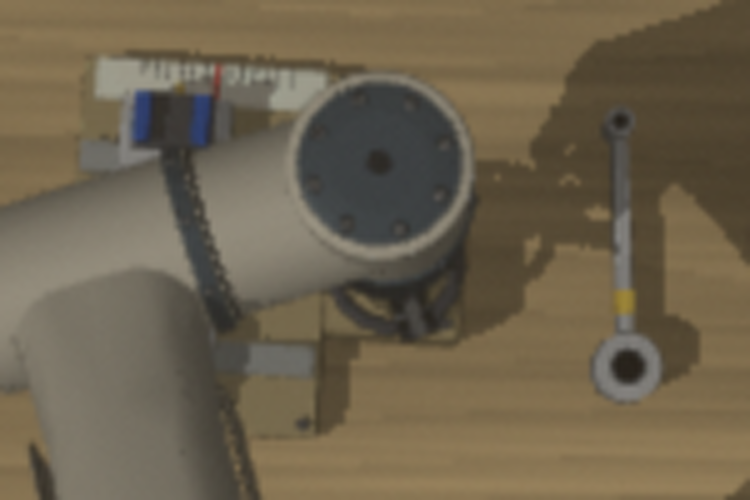

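View pics/w3.png

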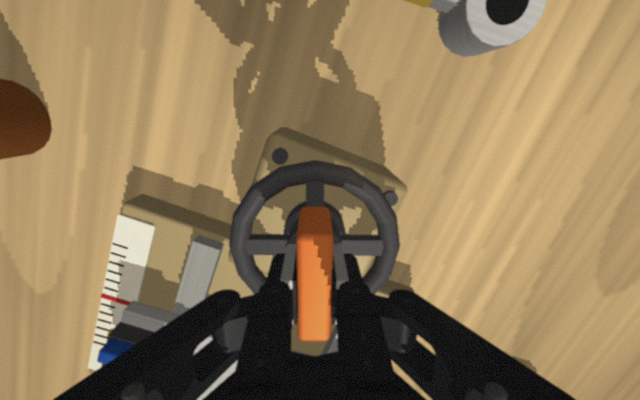

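Call:
jog_arm(commands="1 0 0 0 0 0 -9; 1 0 0 0 0 0 -18; 1 0 0 0 0 0 -27; 1 0 0 0 0 0 -36; 1 0 0 0 0 0 -45; 1 0 0 0 0 0 -54; 1 0 0 0 0 0 -63; 1 0 0 0 0 0 -72; 1 0 0 0 0 0 -80; 1 0 0 0 0 0 -85")

```text
time_s: 6.48
tcp_pos: [0.5266, 0.0153, 0.109]
orientation: [-180.0, -0.1, -76.4]
force: [-0.5, -5.1, 5.1]
width: 0.0154
```

```bash
python3 -c "
from h import *
go(.525,.016,.108,113.5);snap('wrist','w4');snap('top','t4');s=load('t4');snap('scene','s4')
cv2.imwrite('pics/t4z.png',cv2.resize(cv2.cvtColor(s['pixels'],cv2.COLOR_RGB2BGR)[150:180,240:310],None,fx=11,fy=11,interpolation=cv2.INTER_CUBIC))
s=load('t3')
cv2.imwrite('pics/t3zz.png',cv2.resize(cv2.cvtColor(s['pixels'],cv2.COLOR_RGB2BGR)[150:180,240:310],None,fx=11,fy=11,interpolation=cv2.INTER_CUBIC))
"
```

```text
t 6.47 tcp [0.5266 0.0153 0.109 ] rpy [-1.800e+02 -1.000e-01 -7.643e+01] j [ 18.8  16.1 -10.2   0.1 -63.7  84.7] w 0.0154 F [-0.5 -5.1  5.1]
shift [-0.1   0.14  0.1 ] turn [-1.5000e-01 -1.0000e-02  1.7007e+02]
```

View pics/t4z.png

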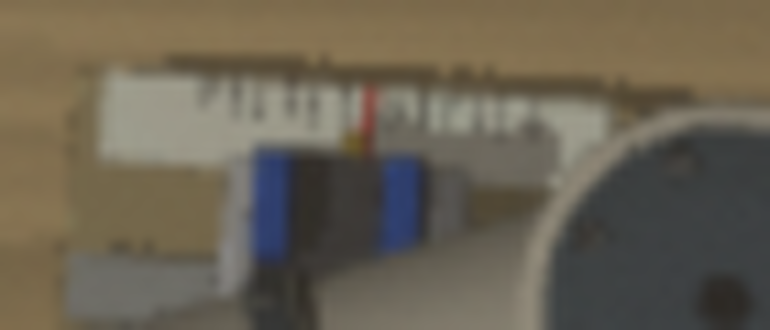

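View pics/t3zz.png

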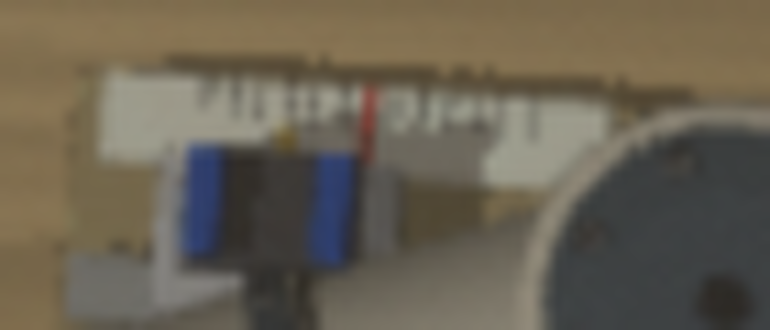

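View pics/w4.png

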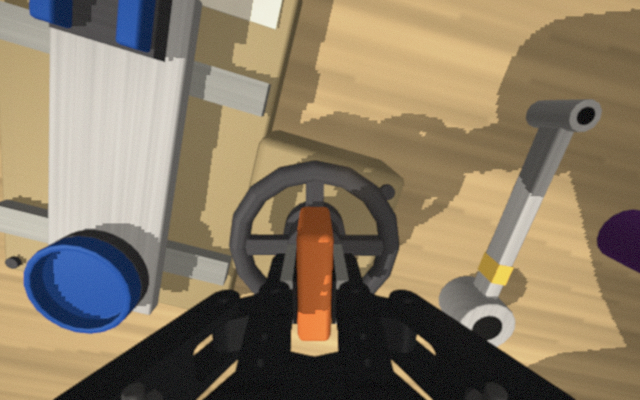

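View pics/s4.png

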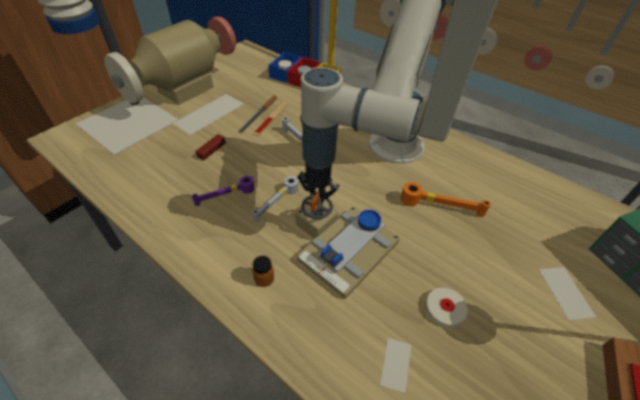

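Call:
jog_arm(commands="1 0 0 0 0 0 -7; 1 0 0 0 0 0 -14; 1 0 0 0 0 0 -14; 1 0 0 0 0 0 -14")

```text
time_s: 7.12
tcp_pos: [0.5267, 0.0153, 0.109]
orientation: [180.0, -0.1, -62.6]
force: [0.1, -5.8, 5.5]
width: 0.015
```

```bash
python3 -c "
from h import *
go(.525,.016,.108,113.5);snap('top','t5');s=load('t5')
cv2.imwrite('pics/t5z.png',cv2.resize(cv2.cvtColor(s['pixels'],cv2.COLOR_RGB2BGR)[150:180,240:310],None,fx=11,fy=11,interpolation=cv2.INTER_CUBIC))
"
```

```text
t 7.12 tcp [0.5267 0.0153 0.109 ] rpy [ 1.7997e+02 -1.2000e-01 -6.2570e+01] j [ 18.8  16.1 -10.2   0.1 -63.7  98.6] w 0.015 F [ 0.1 -5.8  5.5]
shift [-0.14  0.12  0.1 ] turn [ 1.8000e-01  4.0000e-02 -1.7607e+02]
```

View pics/t5z.png

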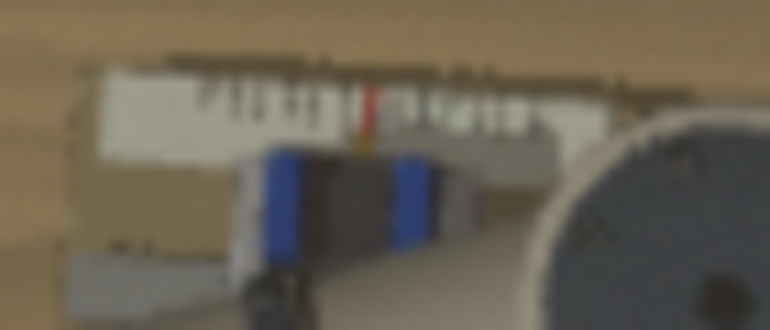

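Call:
jog_arm(commands="0 0 0 0 0 0 0; 0 0 0 0 0 0 0; 0 0 0 0 0 0 0; 0 0 0 0 0 0 0; 0 0 0 0 0 0 0; 0 0 0 -4 0 0 0; 0 0 0 -9 0 0 0; 0 0 0 -14 0 0 0; 0 0 0 -18 0 0 0; 0 0 0 -18 0 0 0")

```text
time_s: 8.43
tcp_pos: [0.528, 0.0165, 0.2919]
orientation: [-179.6, -0.1, -62.5]
force: [-0.8, 0.6, -0.8]
width: 0.0858
```

```bash
python3 -c "
from h import *
go(.63,.12,.28,-87.6)
"
```

```text
t 8.43 tcp [0.528  0.0165 0.2919] rpy [-1.7959e+02 -1.2000e-01 -6.2500e+01] j [ 18.8  11.3  10.5   0.1 -88.9  98.7] w 0.0858 F [-0.8  0.6 -0.8]
shift [ -4.48 -13.82   1.28] turn [-0.43 -0.03 25.1 ]
```

Call:
jog_arm(commands="0 -1.5 -4.6 0.5 0 0 8; 0 -3 -9.2 1 0 0 16; 0 -4.5 -13.8 1.2 0 0 25; 0 -4.5 -13.8 1.2 0 0 25; 0 -4.5 -13.8 1.2 0 0 25")

```text
time_s: 9.05
tcp_pos: [0.6279, 0.1199, 0.2752]
orientation: [179.9, -0.0, -87.4]
force: [-0.2, -0.0, -0.1]
width: 0.0853
```

```bash
python3 -c "
from h import *
go(.63,.12,.28,-87.6);snap('wrist','w6');s=load('w6')
"
```

```text
t 9.05 tcp [0.6279 0.1199 0.2752] rpy [ 1.799e+02 -4.000e-02 -8.744e+01] j [ 24.8  25.1  27.6   0.  -92.6  67.8] w 0.0853 F [-0.2 -0.  -0.1]
shift [ 0.   -0.21 -0.48] turn [ 0.1  -0.04  0.16]
```

View pics/w6.png

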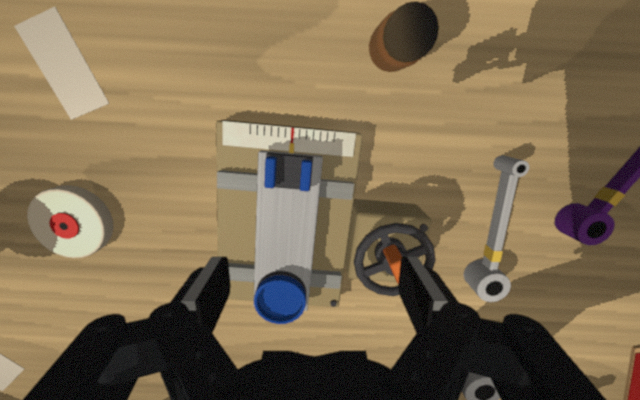

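The wrist view now shows the pointer at about (293,148), just below the red line at (292,137), with the wheel free. The cup is at (280,298), the fork cheeks at (270,172) and (306,172), and the lever's boss, band and eye at (489,282), (495,257) and (518,168).

Run:
```python
from h import *
w=load('w6');t=load('t5')
def masks(s,lo,hi,roi):
    hsv=cv2.cvtColor(s['pixels'],cv2.COLOR_RGB2HSV);m=cv2.inRange(hsv,lo,hi);k=np.zeros_like(m);x0,y0,x1,y1=roi;k[y0:y1,x0:x1]=255;m&=k
    n,l,st,ce=cv2.connectedComponentsWithStats(m);return m,[(ce[i].round(2),st[i][:5]) for i in range(1,n) if st[i][4]>5]
for nm,lo,hi,roi in (('red',(0,120,90),(6,255,255),(270,110,320,160)),('red2',(172,90,90),(180,255,255),(270,110,320,160)),('yel',(17,130,90),(35,255,255),(275,125,310,165)),('band',(18,110,110),(35,255,255),(480,240,510,270)),('blue',(100,150,60),(125,255,255),(240,140,340,340))):
    m,st=masks(w,lo,hi,roi)
    print(nm,st)
b=cv2.cvtColor(w['pixels'],cv2.COLOR_RGB2BGR)
cv2.imwrite('pics/w6a.png',cv2.resize(b[115:195,245:335],None,fx=7,fy=7,interpolation=cv2.INTER_CUBIC))
cv2.imwrite('pics/w6b.png',cv2.resize(b[145:335,235:325],None,fx=3.1,fy=3.1,interpolation=cv2.INTER_CUBIC))
cv2.imwrite('pics/w6c.png',cv2.resize(b[145:310,450:540],None,fx=3.6,fy=3.6,interpolation=cv2.INTER_CUBIC))
```

```text
red [(array([291.88, 134.03]), array([291, 127,   3,  15,  33], dtype=int32))]
red2 []
yel [(array([291.24, 147.8 ]), array([289, 143,   5,  10,  41], dtype=int32))]
band [(array([492.63, 254.15]), array([483, 244,  21,  19, 227], dtype=int32))]
blue [(array([270.26, 171.51]), array([265, 157,  11,  30, 284], dtype=int32)), (array([305.26, 174.8 ]), array([300, 160,  12,  30, 272], dtype=int32)), (array([279.71, 299.12]), array([ 255,  276,   50,   47, 1872], dtype=int32))]
```

View pics/w6a.png

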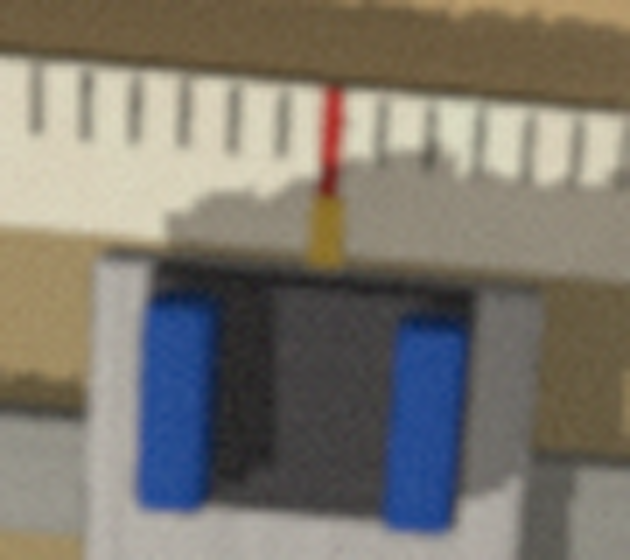

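View pics/w6b.png

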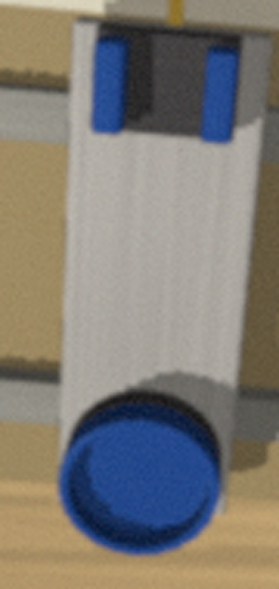

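View pics/w6c.png

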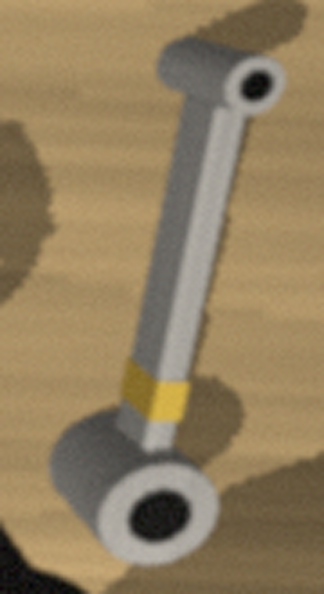

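Run:
```python
from h import *
w=load('w6');t=snap('top','t6')
def cloud(s):
    K=s['K'];E=s['extrinsics'];v,u=np.mgrid[:400,:640];D=s['depth']
    P=np.stack([(u-K[0,2])/K[0,0]*D,(v-K[1,2])/K[1,1]*D,D],-1);return P@E[:3,:3].T+E[:3,3]
P=cloud(w)
hsv=cv2.cvtColor(w['pixels'],cv2.COLOR_RGB2HSV)
blue=cv2.inRange(hsv,(100,120,40),(125,255,255))>0
Q=P[blue&(P[...,2]>.0765)&(P[...,2]<.083)&(P[...,0]<.52)&(P[...,0]>.4)]
from scipy.optimize import least_squares
f=least_squares(lambda p:np.hypot(*(Q[:,:2]-p[:2]).T)-p[2],[.455,.15,.033],loss='soft_l1',f_scale=.001)
print('cup rim',f.x.round(4),len(Q),np.abs(f.fun).mean())
# cheeks
for lo,hi in ((255,285),(290,320)):
    m=np.zeros((400,640),bool);m[150:200,lo:hi]=True
    q=P[blue&m&(P[...,2]>.080)];print('cheek top',len(q),q.mean(0).round(4),q.min(0).round(4),q.max(0).round(4))
print('cup plane',plane(w,280.3,301,.08).round(4))
for a,b,n in ((270,171,'ch1'),(305,174.5,'ch2')): print(n,plane(w,a,b,.084).round(4))
# floors
m=np.zeros((400,640),bool);m[165:182,280:296]=True;print('fork floor',P[m][:,2].mean())
m=np.zeros((400,640),bool);m[295:310,272:288]=True;print('cup floor',P[m].mean(0))
# bed edges by line: red line pts
for n,p in dict(line_t=(292.2,128),line_b=(291.5,141),ptr=(291.2,147.8)).items(): print(n,plane(w,*p,.036).round(4))
# lever by height
for n,p in dict(boss=(450+160/3.6,145+514/3.6),eye=(450+257/3.6,145+84/3.6),band=(450+169/3.6,145+401/3.6)).items():
    print(n,plane(w,*p,.035 if n=='band' else .044).round(4),dep(w,*p).round(4))
def band(s,roi):
    hsv=cv2.cvtColor(s['pixels'],cv2.COLOR_RGB2HSV);m=cv2.inRange(hsv,(18,90,90),(35,255,255));x0,y0,x1,y1=roi
    k=np.zeros_like(m);k[y0:y1,x0:x1]=255;M=cv2.moments(m&k,True);return M['m10']/M['m00'],M['m01']/M['m00']
print('tri band w1,w6', tri(load('w1'),(210.2,102.1),w,(450+169/3.6,145+401/3.6)))
print('tri boss', tri(load('w1'),(215,67),w,(450+160/3.6,145+514/3.6)))
print('tri eye', tri(load('w1'),(184,187.5),w,(450+257/3.6,145+84/3.6)))
cv2.imwrite('pics/t6z.png',cv2.resize(cv2.cvtColor(t['pixels'],cv2.COLOR_RGB2BGR)[145:245,230:380],None,fx=5,fy=5,interpolation=cv2.INTER_CUBIC))
```

```text
cup rim [0.4505 0.1601 0.0329] 535 0.001098353852203641
cheek top 280 [0.6313 0.1716 0.0867] [0.6123 0.1244 0.0801] [0.7082 0.1776 0.4185]
cheek top 291 [0.629  0.1308 0.0856] [0.6105 0.1244 0.0801] [0.7082 0.1367 0.4185]
cup plane [0.4506 0.1586 0.08  ]
ch1 [0.6318 0.1716 0.084 ]
ch2 [0.6294 0.131  0.084 ]
fork floor 0.07198734262085629
cup floor [0.44165967 0.1606623  0.07054227]
line_t [0.6775 0.1502 0.036 ]
line_b [0.6613 0.1507 0.036 ]
ptr [0.6526 0.1509 0.036 ]
boss [ 0.4603 -0.1553  0.044 ] [ 0.4613 -0.1542  0.0455]
eye [ 0.6405 -0.1475  0.044 ] [ 0.6408 -0.1463  0.0457]
band [ 0.5076 -0.153   0.035 ] [ 0.5082 -0.1522  0.0361]
tri band w1,w6 (array([ 0.50810405, -0.14992137,  0.03696855]), [np.float64(0.0016523739084442718), np.float64(0.0016523739084443037)])
tri boss (array([ 0.46123548, -0.15360369,  0.04564444]), [np.float64(0.0005007830614298431), np.float64(0.0005007830614298252)])
tri eye (array([ 0.64020229, -0.14651106,  0.04433533]), [np.float64(0.0007433933503017768), np.float64(0.0007433933503017325)])
```

The cup measures (0.4505, 0.160) and the fork (0.6306, 0.1513). They are 180.3 mm apart, as they should be. The pointer is within 0.5 mm of the line, and the lever's heights agree with the text. Next I'll go to the lever.

```bash
python3 -c "
from h import *
go(.509,-.1515,.15,-87.7)
"
```

```text
t 9.15 tcp [0.6278 0.1194 0.2767] rpy [-179.97    0.    -87.49] j [ 24.8  24.9  27.6   0.  -92.6  67.8] w 0.0854 F [ 0.4 -0.  -0.3]
shift [26.54 13.06 12.66] turn [-0.03  0.    0.21]
```

View pics/t6z.png

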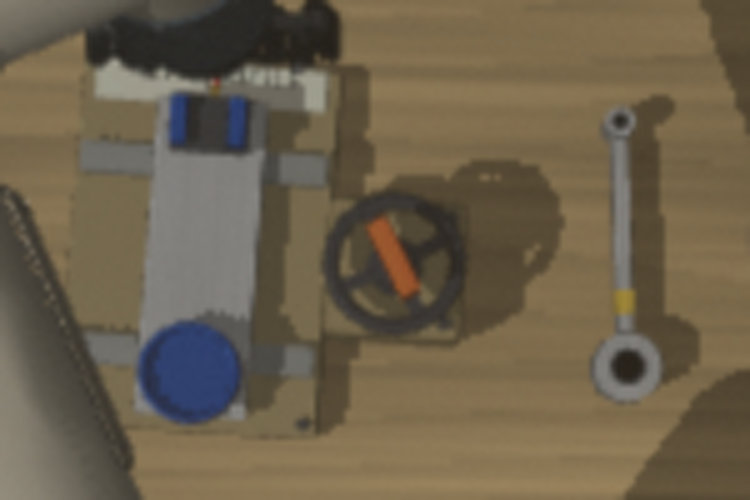

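The top view confirms it: the pointer meets the red line at zoom position (217,85). The lever hasn't moved.

Call:
jog_arm(commands="0 5 2.6 0 0 0 0; 0 10 5.2 0 0 0 0; 0 15 7.8 0 0 0 0; 0 20 10.4 0 0 0 0; 0 26.5 13.1 2 0 0 0; 0 26.5 13.1 6 0 0 0.2; 0 26.5 13.1 10 0 0 0.2; 0 26.5 13.1 12.7 0 0 0.2; 0 26.5 13.1 12.7 0 0 0.2; 0 26.5 13.1 12.7 0 0 0.2")

```text
time_s: 10.4
tcp_pos: [0.5094, -0.1509, 0.1512]
orientation: [-179.8, -0.0, -87.7]
force: [0.3, 0.3, 1.2]
width: 0.0852
```

```bash
python3 -c "
from h import *
go(.509,-.1515,.0075,-87.7);snap('wrist','w7')
"
```

```text
t 10.4 tcp [ 0.5094 -0.1509  0.1512] rpy [-1.7983e+02 -5.0000e-02 -8.7680e+01] j [  0.4  14.6  -5.7   0.  -69.6  91.9] w 0.0852 F [0.3 0.3 1.2]
shift [ 0.04  0.09 14.37] turn [-0.17 -0.05  0.02]
```

View pics/w7.png

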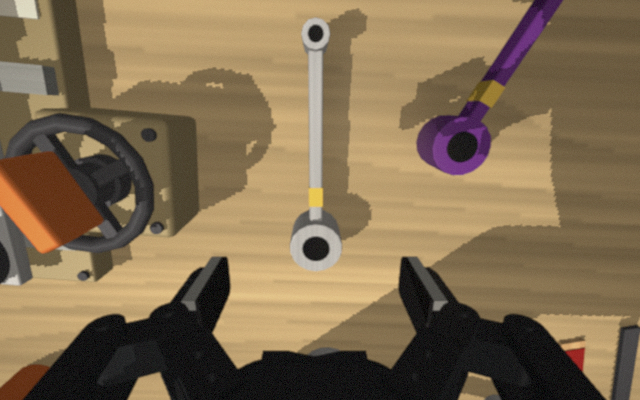

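The lever stands upright in the image at x≈315, midway between the fingers, with the band at (316,197). I'll check the band position from here before going down.

```bash
python3 -c "
from h import *
w=load('w7');print(plane(w,315.8,197,.035),dep(w,316,197),plane(w,315.7,249,.044),plane(w,315.5,33.5,.044))"
```

```text
[ 0.50836857 -0.15204661  0.035     ] [ 0.50867827 -0.15221098  0.03597311] [ 0.45967734 -0.15392358  0.044     ] [ 0.64049079 -0.14623017  0.044     ]
```

Call:
jog_arm(commands="0 0 0 4 0 0 0; 0 0 0 8 0 0 0; 0 0 0 11 0 0 0; 0 0 0 13 0 0 0; 0 0 0 14.3 0 0 0; 0 0 0 14.3 0 0 0; 0 0 0 14.3 0 0 0")

```text
time_s: 11.32
tcp_pos: [0.5099, -0.1506, 0.0075]
orientation: [-179.9, -0.0, -87.7]
force: [0.1, -0.7, 0.6]
width: 0.0851
```

```bash
python3 -c "
from h import *
go(.509,-.1515,.0075,-87.7)
"
```

```text
t 11.32 tcp [ 0.5099 -0.1506  0.0075] rpy [-1.7988e+02 -2.0000e-02 -8.7670e+01] j [  0.4  22.8 -17.4   0.  -49.7  91.9] w 0.0851 F [ 0.1 -0.7  0.6]
shift [ 0.09  0.09 -0.  ] turn [-0.12 -0.02  0.03]
```

Call:
jog_arm(commands="0 0.1 0.1 0 0 0 0; 0 0.1 0.1 0 0 0 0; 1 0.1 0.1 0 0 0 0; 1 0.1 0.1 0 0 0 0; 1 0.1 0.1 0 0 0 0; 1 0.1 0.1 0 0 0 0; 1 0.1 0.1 0 0 0 0; 1 0.1 0.1 0 0 0 0; 1 0.1 0.1 0 0 0 0; 1 0.1 0.1 0 0 0 0")

```text
time_s: 12.58
tcp_pos: [0.508, -0.1516, 0.0064]
orientation: [-180.0, -0.0, -87.7]
force: [-0.2, -0.3, 2.3]
width: 0.0109
```

Call:
jog_arm(commands="1 0 0 -0.5 0 0 0; 1 0 0 -1 0 0 0; 1 0 0 -2 0 0 0; 1 0 0 -3 0 0 0; 1 0 0 -4 0 0 0; 1 0 0 -5 0 0 0; 1 0 0 -6 0 0 0; 1 0 0 -6 0 0 0; 1 0 0 -6 0 0 0; 1 0 0 -6 0 0 0")

```text
time_s: 13.82
tcp_pos: [0.5075, -0.1515, 0.0658]
orientation: [179.9, 0.0, -87.7]
force: [-0.4, 0.4, -3.8]
width: 0.0109
```

```bash
python3 -c "
from h import *
go(.509,-.1515,.22,-87.7);snap('wrist','w8');snap('scene','s8');s=load('s8')
cv2.imwrite('pics/s8z.png',cv2.resize(cv2.cvtColor(s['pixels'],cv2.COLOR_RGB2BGR)[140:260,210:370],None,fx=5,fy=5,interpolation=cv2.INTER_CUBIC))
"
```

```text
t 13.82 tcp [ 0.5075 -0.1515  0.0658] rpy [ 1.7994e+02  1.0000e-02 -8.7690e+01] j [  0.3  18.8 -13.4  -0.  -57.9  92. ] w 0.0109 F [-0.4  0.4 -3.8]
shift [ 1.000e-02 -1.300e-01 -1.542e+01] turn [0.06 0.01 0.01]
```

View pics/w8.png

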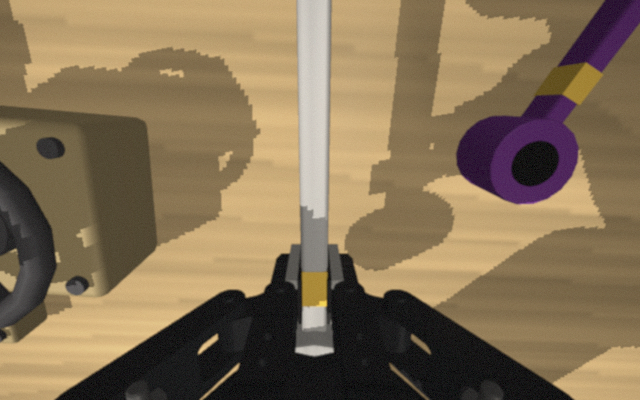

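View pics/s8z.png

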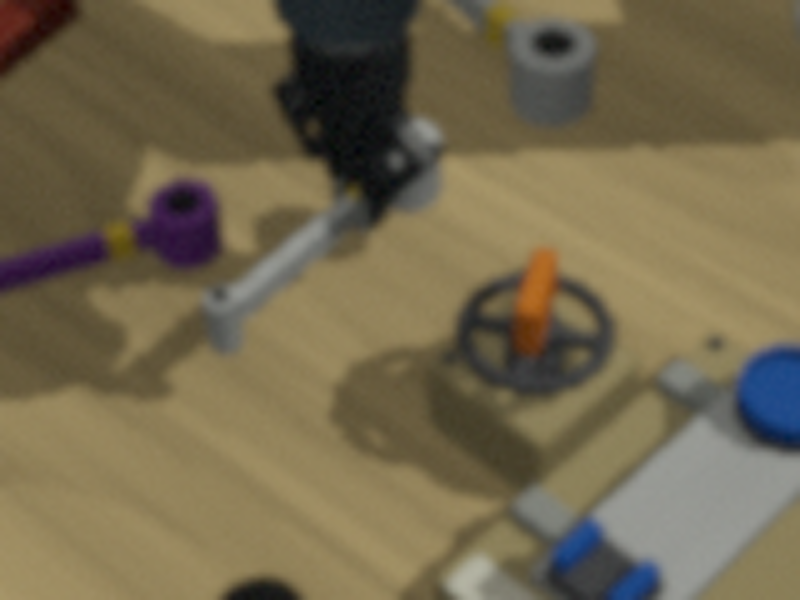

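The lever is lifted in the jaws at the yellow band. I'll use depth along the arm's top to check that it is level and that the grasp is centred.

```bash
python3 -c "
from h import *
w=load('w8')
for v in (20,60,100,140,180,220,260,285,300): print(v,dep(w,314,v).round(4))
# yellow extent
hsv=cv2.cvtColor(w['pixels'],cv2.COLOR_RGB2HSV);m=cv2.inRange(hsv,(18,110,80),(35,255,255));m[:260]=0;m[320:]=0;m[:,:295]=0;m[:,335:]=0
v,u=np.nonzero(m);print(u.mean(),v.min(),v.max(),plane(w,u.mean(),v.min(),.0955),plane(w,u.mean(),v.max(),.0955))
go(.4985,.1577,.22,-92.76)
"
```

```text
20 [ 0.6148 -0.1465  0.0945]
60 [ 0.6023 -0.147   0.0954]
100 [ 0.589  -0.1475  0.095 ]
140 [ 0.5746 -0.1481  0.0949]
180 [ 0.5586 -0.1487  0.094 ]
220 [ 0.5418 -0.1494  0.0952]
260 [ 0.5234 -0.1501  0.0958]
285 [ 0.5107 -0.1506  0.0956]
300 [ 0.5019 -0.1509  0.0946]
314.12714776632305 272 306 [ 0.51725636 -0.15039568  0.0955    ] [ 0.49935833 -0.15110868  0.0955    ]
t 13.93 tcp [ 0.5076 -0.1515  0.0659] rpy [179.95   0.   -87.69] j [  0.3  18.8 -13.3  -0.  -57.9  92. ] w 0.0112 F [ 0.   0.1 -3.3]
shift [-30.93  -0.32 -15.41] turn [0.05 0.   5.07]
```

Level within about 1 mm over 110 mm, and the band is centred in the pads to about 1 mm. I'll raise it first, then carry it over.

Call:
jog_arm(commands="1 0 0 -1 0 0 0; 1 0 0 -2.5 0 0 0; 1 0 0 -4.5 0 0 0; 1 0 0 -6.5 0 0 0; 1 0 0 -8.5 0 0 0; 1 0 0 -10.5 0 0 0; 1 0 0 -12.5 0 0 0; 1 0 0 -14 0 0 0; 1 0 0 -15 0 0 0; 1 0 0 -15.4 0 0 0")

```text
time_s: 15.18
tcp_pos: [0.508, -0.1515, 0.2208]
orientation: [-180.0, 0.0, -87.7]
force: [-0.2, -0.3, -3.5]
width: 0.0112
```

Call:
jog_arm(commands="1 -1 0 0 0 0 0; 1 -3 0 0 0 0 0; 1 -5.5 0 0 0 0 0.5; 1 -8 0 0 0 0 1; 1 -10.5 0 0 0 0 1.5; 1 -13 0 0 0 0 2; 1 -15.5 0 0 0 0 2.5; 1 -18 0 0 0 0 3; 1 -20.5 0 0 0 0 3.5; 1 -22.5 0 0 0 0 4")

```text
time_s: 16.42
tcp_pos: [0.4981, 0.0747, 0.2195]
orientation: [179.9, -0.0, -91.7]
force: [-0.1, -0.2, -2.9]
width: 0.0111
```

```bash
python3 -c "
from h import *
go(.498,.1577,.2,-92.76)
"
```

```text
t 16.43 tcp [0.4981 0.0747 0.2195] rpy [ 1.7991e+02 -1.0000e-02 -9.1670e+01] j [ 26.4   9.6  -1.9  -0.  -78.6  62. ] w 0.0111 F [-0.1 -0.2 -2.9]
shift [-8.3   0.25  1.94] turn [ 0.09 -0.01  1.09]
```

Call:
jog_arm(commands="1 -1.5 0 0 0 0 0.3; 1 -3.5 0.1 0 0 0 0.6; 1 -5.5 0.2 0 0 0 1; 1 -7.2 0.2 0 0 0 1.1; 1 -8.3 0.2 0 0 0 1.1; 1 -8.3 0.2 0 0 0 1.1; 1 -8.3 0.2 0 0 0 1.1")

```text
time_s: 17.3
tcp_pos: [0.4993, 0.1559, 0.2203]
orientation: [180.0, -0.0, -92.8]
force: [0.2, 0.9, -3.8]
width: 0.011
```

```bash
python3 -c "
from h import *
go(.498,.1577,.126,-92.76);snap('wrist','w9');snap('scene','s9')
"
```

```text
t 17.3 tcp [0.4993 0.1559 0.2203] rpy [ 1.7999e+02 -2.0000e-02 -9.2800e+01] j [ 34.5  11.8   0.9   0.  -79.1  52.7] w 0.011 F [ 0.2  0.9 -3.8]
shift [-0.18  0.13  9.43] turn [ 0.01 -0.02 -0.04]
```

View pics/w9.png

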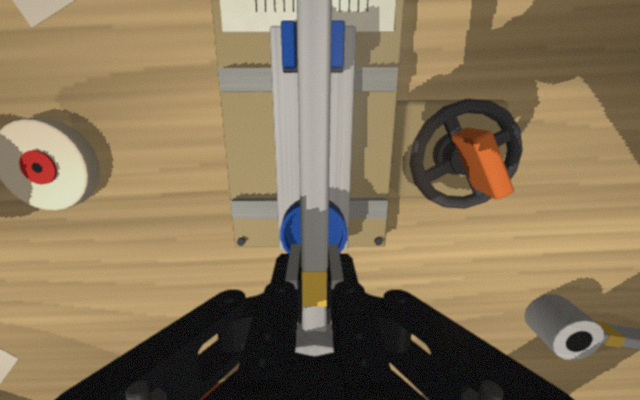

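The lever lies along the carriage's centre line. The cheeks at x 290 and 337 average 313, the cup is at 314, and the arm at about 314. Now I'll lower it.

Call:
jog_arm(commands="1 -0.2 0.1 1.5 0 0 0; 1 -0.2 0.1 3 0 0 0; 1 -0.2 0.1 4.5 0 0 0; 1 -0.2 0.1 6 0 0 0; 1 -0.2 0.1 7.5 0 0 0; 1 -0.2 0.1 8.7 0 0 0; 1 -0.2 0.1 9.4 0 0 0; 1 -0.2 0.1 9.4 0 0 0; 1 -0.2 0.1 9.4 0 0 0; 1 -0.2 0.1 9.4 0 0 0")

```text
time_s: 18.65
tcp_pos: [0.4987, 0.1585, 0.1268]
orientation: [-179.9, 0.0, -92.8]
force: [-1.1, 0.7, -3.3]
width: 0.0112
```

```bash
python3 -c "
from h import *
go(.498,.1577,.126,-92.76);w=snap('wrist','w10');s=snap('scene','s10');t=snap('top','t10')
for v in (20,60,100,140,180,220,260,285,300): print(v,dep(w,314,v).round(4))
z=lambda s,n,a,b,c,d,f:cv2.imwrite('pics/'+n+'.png',cv2.resize(cv2.cvtColor(s['pixels'],cv2.COLOR_RGB2BGR)[a:b,c:d],None,fx=f,fy=f,interpolation=cv2.INTER_CUBIC))
z(s,'s10z',180,300,280,420,5);z(t,'t10z',145,245,230,380,5)
go(.498,.1577,.126,-92.76)
"
```

```text
t 18.65 tcp [0.4987 0.1585 0.1268] rpy [-1.7994e+02  3.0000e-02 -9.2790e+01] j [ 34.8  14.8  -9.1   0.  -66.   52.4] w 0.0112 F [-1.1  0.7 -3.3]
shift [0.09 0.07 0.08] turn [-0.06  0.03 -0.03]
20 [0.6058 0.154  0.1563]
60 [0.5934 0.1546 0.1563]
100 [0.5802 0.1553 0.1553]
140 [0.5657 0.156  0.1559]
180 [0.5501 0.1568 0.1564]
220 [0.5329 0.1576 0.1562]
260 [0.5142 0.1585 0.1563]
285 [0.502  0.1591 0.157 ]
300 [0.4942 0.1595 0.1572]
t 18.8 tcp [0.4985 0.1585 0.1266] rpy [-1.7997e+02  2.0000e-02 -9.2790e+01] j [ 34.8  14.8  -9.1   0.  -66.   52.4] w 0.0114 F [ 0.2 -0.  -3.4]
shift [0.08 0.05 0.06] turn [-0.03  0.02 -0.03]
```

View pics/w10.png

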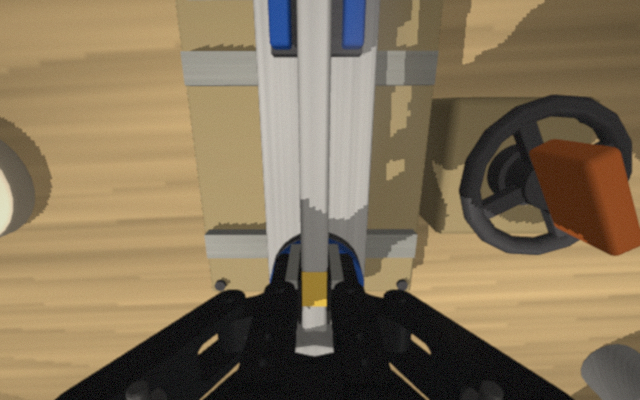

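View pics/s10z.png

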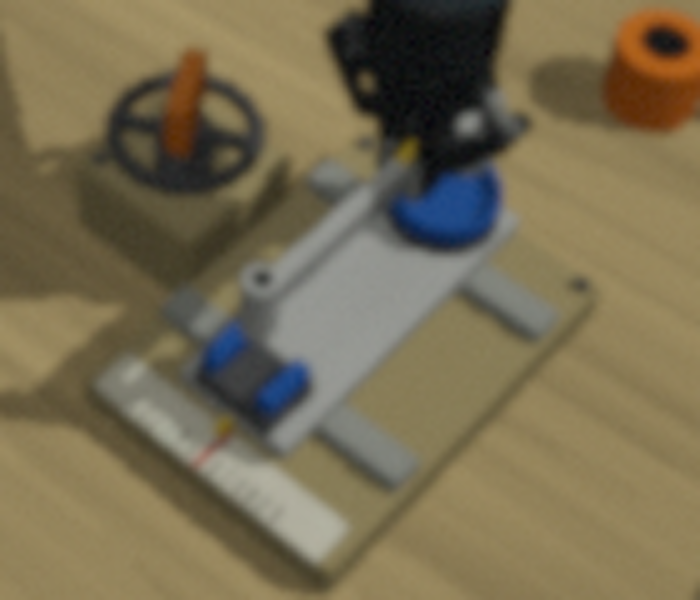

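View pics/t10z.png

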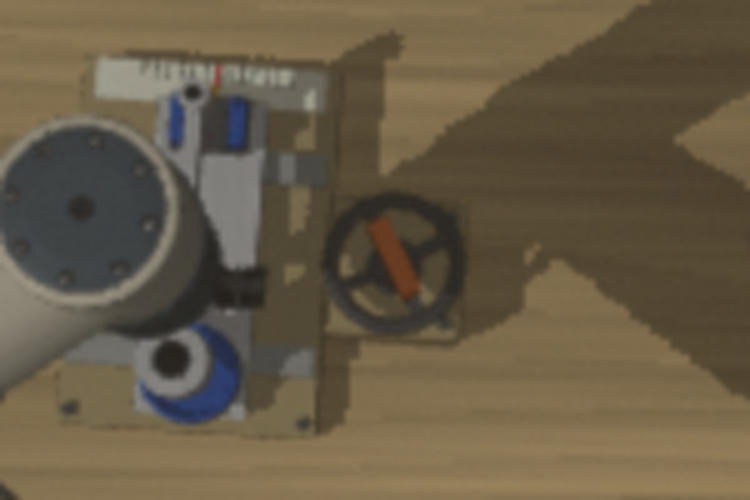

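The pictures show the lever above the cradle and clear of it, with the pointer still on the line. The sideways offset in the top view should be parallax, so I'll check it with rays.

```bash
python3 -c "
from h import *
t=load('t10');s=load('s10')
b=(230+172/5-.4,145+360/5-.4);e=(230+192/5-.4,145+92/5-.4);es=(280+262/5-.4,180+278/5-.4)
print('boss',plane(t,*b,.165),'eye',plane(t,*e,.165),'eye scene',plane(s,*es,.165),tri(t,e,s,es))
print('cup t6',plane(load('t6'),230+190/5-.4,145+371/5-.4,.08), 'fork t6',plane(load('t6'),230+210/5-.4,145+122/5-.4,.084))
"
```

```text
boss [0.45102723 0.16086131 0.165     ] eye [0.6314497  0.15357011 0.165     ] eye scene [0.63313364 0.1527019  0.165     ] (array([0.63208887, 0.15299409, 0.16404863]), [np.float64(0.0008249557931393667), np.float64(0.0008249557931393753)])
cup t6 [0.44891823 0.15848206 0.08      ] fork t6 [0.62590995 0.14969816 0.084     ]
```

The boss is within about 3 mm of the cup's centre. The eye is within about 2 mm of the fork by the wrist view, and at most 7 mm by the coarser top view. I'll let it settle, then hand in.

Call:
jog_arm(commands="1 0.1 0 0 0 0 0; 1 0.1 0 0 0 0 0; 1 0.1 0 0 0 0 0; 1 0.1 0 0 0 0 0; 1 0.1 0 0 0 0 0; 1 0.1 0 0 0 0 0")

```text
time_s: 19.55
tcp_pos: [0.4983, 0.1574, 0.1263]
orientation: [-180.0, -0.0, -92.8]
force: [-0.1, 0.7, -3.9]
width: 0.0109
```

```bash
python3 -c "
from h import *
go(.498,.1577,.126,-92.76);print(observe()['joint_velocities'].round(2));print(sign_off())
"
```

```text
t 19.55 tcp [0.4983 0.1574 0.1263] rpy [-180.     -0.    -92.79] j [ 34.7  14.8  -9.2   0.  -66.   52.5] w 0.0109 F [-0.1  0.7 -3.9]
shift [-0.03  0.04  0.03] turn [-0.   -0.   -0.03]
[-0.07  0.04 -0.02  0.01  0.05  0.05]
the job is handed in; nothing more can be done
None
```

I turned the handwheel about 184° anticlockwise in a single grip and let it go. I then picked up the smaller aluminium lever at its yellow band and carried it over to the cradle. I handed the job in at 19.6 s with the lever still held there; no verdict was reported.

**Last checks:**
- **Pointer:** it was within about 0.5 mm of the red line after I let go, and still on the line by eye in the last scene picture.
- **Level:** the arm's top stayed at the same height to within about 1–2 mm over 110 mm.
- **Height:** the undersides are about 50 mm above the seats. This follows from the arm's top at 0.156 m.
- **Alignment:** the boss is within about 3 mm of the cup's centre. The eye is within about 2–3 mm of the fork by the wrist view.
- **Hold:** the force reading of about 3.9 N fits the lever's weight, and the arm was still.
- **Bystanders:** the path stayed away from the jar, the buffing wheel and the compound bar. I did not measure their positions again at the end.

**Disagreements:**
- **Fork position:** the coarser top view puts the fork about 5 mm from where the wrist view does, so the eye's error by that view is up to 7 mm, against the 14 mm allowed.
- **Band position:** the scene-camera fix on the yellow band was about 12 mm off the other views, because it took in the band's side face. I left it out.

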